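# Make up two dispensing kits at the pharmacy bench

### The job

Make up the two dispensing kits from the stock standing on the bench: in the three-bay tray, stand the tall amber bottle in the middle bay and the steel beaker and the small jar in the end bays, one in each, either way round; in the two-bay tray, stand the short amber bottle and the wide jar, one in each bay, either way round. Everything must end upright on the floor of its bay, set down and not dropped. Leave the large stock bottle and the stock tub, which stand among the things, upright where they are.

Things in the scene. Friction and masses are not known exactly. Their poses are not given: they have to be found in the camera images.
- bottle_tall: Tall amber glass bottle with paper label and white screw cap, for the three-bay tray's middle bay. 90 mm high; straight-sided, 46 mm diameter up to 62 mm above its underside, then a shoulder narrowing to the cap (28 mm diameter, top 16 mm). 0.11 to 0.23 kg, loose. Origin at the centre of its underside, z up along its axis; round, so its yaw means nothing.
- bottle_short: Short amber glass bottle with paper label and white screw cap, for the two-bay tray. 62 mm high; straight-sided, 36 mm diameter up to 40 mm above its underside, then a shoulder narrowing to the cap (24 mm diameter, top 16 mm). 0.05 to 0.1 kg, loose. Origin at the centre of its underside, z up along its axis; round, so its yaw means nothing.
- jar_wide: Wide white plastic ointment jar with a flat red lid, for the two-bay tray. 54 mm diameter, 50 mm high, straight-sided; the lid is the top 14 mm. 0.07 to 0.14 kg, loose. Origin at the centre of its underside, z up along its axis; round, so its yaw means nothing.
- jar_small: Small white plastic ointment jar with a flat red lid, the smallest of the three red-lidded jars, for the three-bay tray. 38 mm diameter, 42 mm high, straight-sided; the lid is the top 14 mm. 0.035 to 0.07 kg, loose. Origin at the centre of its underside, z up along its axis; round, so its yaw means nothing.
- beaker: Open steel measuring beaker, a straight-sided cup standing mouth up, for the three-bay tray. 48 mm diameter, 52 mm high, wall 3 mm. 0.055 to 0.11 kg, loose. Origin at the centre of its underside, z up along its axis; round, so its yaw means nothing.
- tray_three: Three-bay kit tray: low white plastic tray, 222 mm long (its x axis) by 76 mm wide (its y axis), fixed to the bench. Three square bays in a row, each 70 x 70 mm inside, their centres at x = -73, 0 and +73 mm, y = 0 in the tray's frame. Walls and dividers 3 mm thick, their top 14 mm above the bench; bay floors 4 mm above the bench. Origin at the centre of its underside, on the bench; z up.
- tray_two: Two-bay kit tray: low white plastic tray, 161 mm long (its x axis) by 82 mm wide (its y axis), fixed to the bench. Two square bays in a row, each 76 x 76 mm inside, their centres at x = -39.5 and +39.5 mm, y = 0 in the tray's frame. Walls and divider 3 mm thick, their top 14 mm above the bench; bay floors 4 mm above the bench. Origin at the centre of its underside, on the bench; z up.
- stock_bottle: Large amber stock bottle with paper label and white cap, standing among the things; not for a kit, leave it standing where it is. 64 mm diameter up to 90 mm, 135 mm high. 0.4 kg, loose. Origin at the centre of its underside, z up along its axis; round, so its yaw means nothing.
- stock_tub: White stock tub with red lid, the largest of the three loose red-lidded jars, standing among the things; not for a kit, leave it standing where it is. 80 mm diameter, 85 mm high. 0.3 kg, loose. Origin at the centre of its underside, z up along its axis; round, so its yaw means nothing.
There are look-alikes about, which are no part of the job. What is shaped like the jar_wide but green, purple or turquoise is not meant.

How it is judged (in metres and radians):
At the end, for the whole second after the job is handed in: Each thing in its bay as the goal says: origin within 25 mm of the bay's centre along and across the tray, under 9 mm above the tray's underside, upright within 0.12 rad, released, at rest; stock bottle and stock tub within 30 mm of their start, upright within 0.15 rad (x of bottle_tall in the frame of tray_three between -0.025 and 0.025 m and y of bottle_tall in the frame of tray_three between -0.025 and 0.025 m and z of bottle_tall in the frame of tray_three below 0.009 m and (((x of beaker in the frame of tray_three between 0.048 and 0.098 m and y of beaker in the frame of tray_three between -0.025 and 0.025 m and z of beaker in the frame of tray_three below 0.009 m) and (x of jar_small in the frame of tray_three between -0.098 and -0.048 m and y of jar_small in the frame of tray_three between -0.025 and 0.025 m and z of jar_small in the frame of tray_three below 0.009 m)) or ((x of beaker in the frame of tray_three between -0.098 and -0.048 m and y of beaker in the frame of tray_three between -0.025 and 0.025 m and z of beaker in the frame of tray_three below 0.009 m) and (x of jar_small in the frame of tray_three between 0.048 and 0.098 m and y of jar_small in the frame of tray_three between -0.025 and 0.025 m and z of jar_small in the frame of tray_three below 0.009 m))) and (((x of bottle_short in the frame of tray_two between 0.0145 and 0.0645 m and y of bottle_short in the frame of tray_two between -0.025 and 0.025 m and z of bottle_short in the frame of tray_two below 0.009 m) and (x of jar_wide in the frame of tray_two between -0.0645 and -0.0145 m and y of jar_wide in the frame of tray_two between -0.025 and 0.025 m and z of jar_wide in the frame of tray_two below 0.009 m)) or ((x of bottle_short in the frame of tray_two between -0.0645 and -0.0145 m and y of bottle_short in the frame of tray_two between -0.025 and 0.025 m and z of bottle_short in the frame of tray_two below 0.009 m) and (x of jar_wide in the frame of tray_two between 0.0145 and 0.0645 m and y of jar_wide in the frame of tray_two between -0.025 and 0.025 m and z of jar_wide in the frame of tray_two below 0.009 m))) and angle between each of bottle_tall, bottle_short, jar_wide, jar_small, beaker's own z axis and vertical below 0.12 rad and linear speed of each of bottle_tall, bottle_short, jar_wide, jar_small, beaker below 0.02 m/s and contact force between each of bottle_tall, bottle_short, jar_wide, jar_small, beaker and the fingers below 0.05 N and distance of each of stock_bottle, stock_tub from where it was at the start of the episode below 0.03 m and angle between each of stock_bottle, stock_tub's own z axis and vertical below 0.15 rad); the robot touches nothing.
It fails at once if a thing for the kits is dropped: loose from the fingers with its underside more than 40 mm above the bench ((height (world z) of bottle_tall above 0.04 m and contact force between bottle_tall and the fingers below 0.01 N) or (height (world z) of bottle_short above 0.04 m and contact force between bottle_short and the fingers below 0.01 N) or (height (world z) of jar_wide above 0.04 m and contact force between jar_wide and the fingers below 0.01 N) or (height (world z) of jar_small above 0.04 m and contact force between jar_small and the fingers below 0.01 N) or (height (world z) of beaker above 0.04 m and contact force between beaker and the fingers below 0.01 N)).
It fails at once if the stock bottle is shifted by more than 30 mm or tipped (distance of stock_bottle from where it was at the start of the episode above 0.03 m or angle between stock_bottle's own z axis and vertical above 0.3 rad).
It fails at once if the stock tub is shifted by more than 30 mm or tipped (distance of stock_tub from where it was at the start of the episode above 0.03 m or angle between stock_tub's own z axis and vertical above 0.3 rad).
It also fails if it takes over 136 s, if anything falls off the work surface, if the arm or the gripper's body presses on something with over 40 N, if the wrist force passes 120 N, or if a joint passes its speed limit or range.

### The arm

A 6-joint arm with a two-finger parallel gripper is mounted at the origin on the work surface. World frame = base frame: x ahead of the robot, y to its left, z up, the work surface at z = 0. Lengths are in mm, angles in rad, forces in N, time in s.
With the tool pointing down it reaches from about 300 to 875 mm from the base axis. Payload 6.4 kg.
Tool frame: the origin (TCP) lies at the very end of the fingers, on their centre line; the grasp point (between the pads) lies 19 mm behind it; z points along the fingers, y is the line along which they close (so a half turn about z gives the same grasp; the last joint's range is limited). The gripper opens to 85 mm and grips with 20 to 120 N. Pads are 22 mm wide; open, the fingers measure 114 mm over their backs; the gripper's body (76 mm by 85 mm) begins 54 mm behind the grasp point. The pads swing forward as they close: fully open they stand 13 mm farther back than shut.
Start: joints at [0.936, 0.181, 1.607, -0, 1.354, -0.206], TCP at [239.064, 522.962, 231.288] pointing down, gripper open.
Joint ranges: [-2.99, 2.99], [-0.89, 2.07], [0.3, 2.58], [-1.14, 4.28], [0, 2.63], [-3.12, 3.12]. Speed limits (rad/s): [2.57, 2.57, 3.01, 3.14, 3.14, 3.14].

### API

Orientations are given as [roll, pitch, yaw] about the fixed x, y, z axes, in that order (R = Rz(yaw) Ry(pitch) Rx(roll)).
In Python, from cell import manip, jaws, eyes gives the robot as it stands. Calls block until the motion is done:
- manip.move_pose(position, orientation): joint-space move of the TCP to a pose.
- manip.move_straight(position, attitude=None, vel=150, until_force=None): straight line of the TCP; attitude=None keeps the orientation; vel is the mean speed in mm/s. With until_force (N) it stops when the force on the tool has changed by that much, and returns True; else False.
- manip.movej(angles): joint-space move.
- jaws.grip(opening, strength=None): finger opening in mm; strength is the grip in N (None keeps the last); returns when the fingers have stopped.
- manip.pause(seconds).
- manip.solve_ik(position, orientation): joint angles nearest the present ones, or None.
- manip.state(): the state.
- eyes.get_image(name): name is "scene" or "side" or "wrist"; returns a dict with "frame" (384x512x3 uint8, red, green, blue), "mtx" (3x3 intrinsics, pixels), "eye" and "orientation" of the camera in the world. Camera axes: x right, y down, z forward; pixel columns grow to the right and rows downward; lengths in mm; the calibration is good to about 2 mm. The wrist camera is an equidistant fisheye: a pixel r from the principal point sees the ray r / f radians off the axis. A picture is of the moment at which its call begins. There is no depth.
A pose or a line that the arm cannot do raises manip.PlanningError and nothing moves.
- manip.close_job(): hands the job in; it is judged then, once.
The state is a dict: "time": time; "joints": joint angles; "joint_vel": joint speeds; "effort": joint torques, N m; "position": TCP position; "tcp_rot": TCP orientation; "contact_force": force on the tool from outside, world axes, zero at the start; "ft_torque": the same for the moment, N m; "gripper_width": finger opening in mm; "finger_force": force on a finger pad.
Only numpy, scipy, OpenCV 4.12 (cv2) and the standard library are available. Lean on these libraries where they do the work, as an engineer would, in place of code of your own. Each camera call takes 0.05 s, during which the arm holds its last target. There are 200 camera calls.

## Working session

There is one attempt and no reset: what is moved stays moved. The work goes in short steps, each a Python script; the robot and the scene stay as the last script left them, time stands still between calls to the robot, and variables do not carry over. Pictures are saved under pics/ and viewed, at most 14 in all, crops included, and the job is handed in when it is done.

```bash
ls; mkdir -p pics; python3 - <<'E'
from cell import manip, jaws, eyes
import cv2,pickle
d={}
for n in("scene","side","wrist"):
    i=eyes.get_image(n);d[n]=i
    cv2.imwrite(f"pics/{n}0.png",cv2.resize(i["frame"][:,:,::-1],(800,600),interpolation=cv2.INTER_CUBIC))
    print(n,i["mtx"],i["eye"],i["orientation"])
pickle.dump(d,open("d0.pkl","wb"))
E
```

```text
pics
scene [[449.48337873   0.         258.34572633]
 [  0.         449.48337873 195.92698261]
 [  0.           0.           1.        ]] [1166.29490553 -456.57308719  558.33621948] [-2.19033034 -0.00928772  0.93448552]
side [[385.95424251   0.         256.06464625]
 [  0.         385.95424251 192.83871004]
 [  0.           0.           1.        ]] [497.38257935 578.21146979 577.38869317] [-2.33325093  0.0162406  -3.01038963]
wrist [[297.31863964   0.         261.16176626]
 [  0.         297.31863964 191.03239556]
 [  0.           0.           1.        ]] [164.00153646 556.38310187 373.94920362] [2.81598754e+00 2.62038488e-03 1.14363082e+00]
```

View pics/scene0.png

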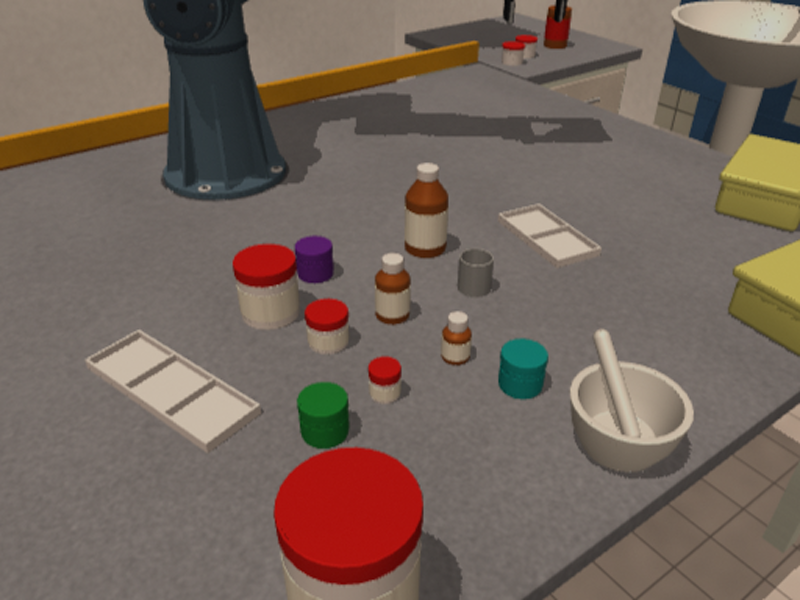

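View pics/side0.png

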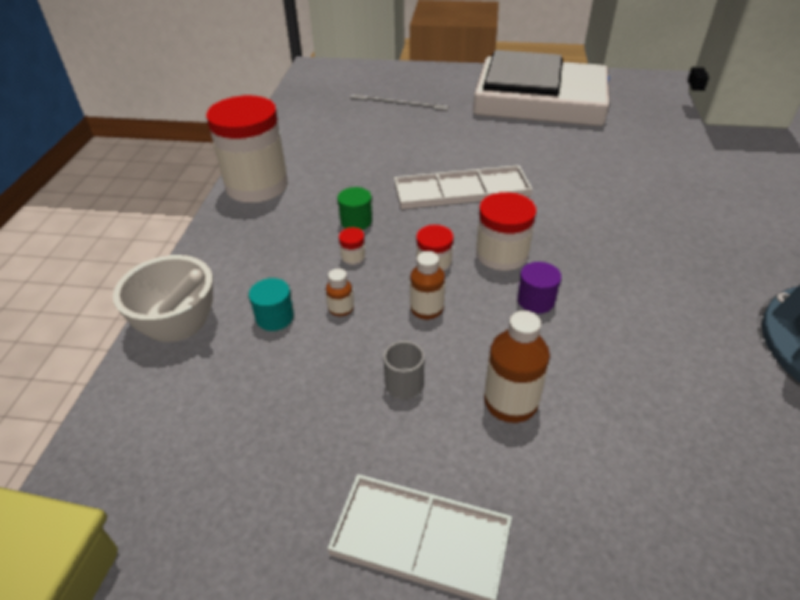

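View pics/wrist0.png

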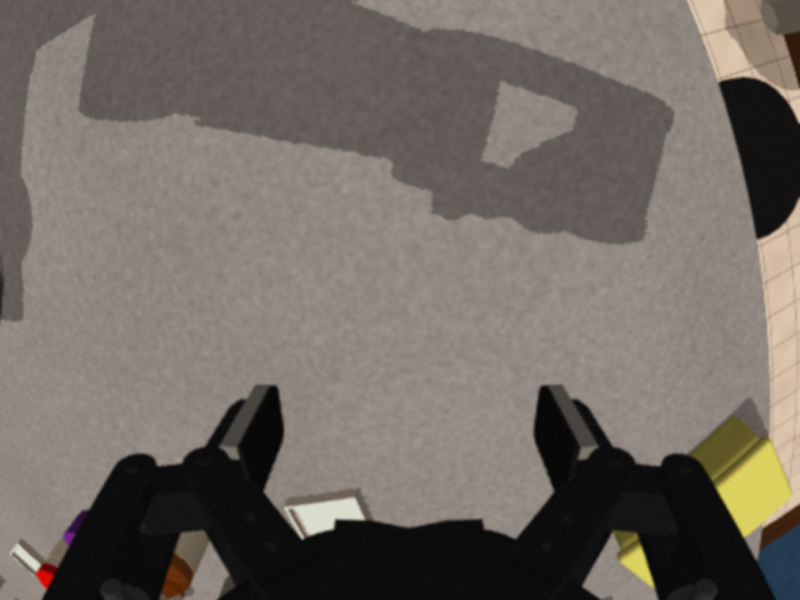

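Scene picture: the red-lidded candidates are at (265,285), (327,325), (385,380) and a huge one in front at (350,520). By size, the loose ones are the stock tub, jar_wide and jar_small in that order. The huge one is a look-alike. The amber bottles are stock at (427,215), tall at (393,290) and short at (457,340). The beaker is at (476,272). Next I'll triangulate both views to check sizes and read crops for confirmation.

```bash
cat > h.py <<'E'
import numpy as np,pickle
from scipy.spatial.transform import Rotation as R
d=pickle.load(open("d0.pkl","rb"))
def on_plane(cam,U,z):   # U in 800x600 enlargement
    c=d[cam];u=(np.array(U,float)+.5)/1.5625-.5
    r=R.from_euler("xyz",c["orientation"]).as_matrix()@np.linalg.inv(c["mtx"])@[u[0],u[1],1]
    e=np.array(c["eye"]);return (e+r*(z-e[2])/r[2])[:2]
def proj(cam,p):
    c=d[cam];q=c["mtx"]@R.from_euler("xyz",c["orientation"]).as_matrix().T@(np.array(p)-c["eye"])
    return (q[:2]/q[2]+.5)*1.5625-.5
E
python3 - <<'E'
from h import *;import cv2
P=dict(tall=((393,259),(428,260),90),short=((457,318),(338,274),62),wide=((327,313),(435,237),50),small=((384,369),(351,236),42),beaker=((476,260),(404,352),52),sbot=((428,170),(525,322),135),tub=((265,262),(508,210),85),purple=((313,246),(540,274),50),green=((323,399),(355,198),50),teal=((524,353),(271,291),50))
np.set_printoptions(precision=1,suppress=True)
for k,(a,b,z) in P.items():print(k,on_plane("scene",a,z),on_plane("side",b,z))
for cam,n,l in(("scene","T3",[(87,362),(138,332),(261,408),(209,447)]),("side","T3",[(395,179),(523,167),(531,184),(401,206)]),("scene","T2",[(499,212),(540,205),(600,243),(560,262)]),("side","T2",[(359,477),(511,516),(495,598),(331,547)])):
    print(n,cam,np.array([on_plane(cam,p,14) for p in l]))
for cam,x0,y0,w,h,n in(("scene",140,90,220,165,"c1"),("side",190,70,180,135,"c2")):
    cv2.imwrite(f"pics/{n}.png",cv2.resize(d[cam]["frame"][y0:y0+h,x0:x0+w,::-1],(800,600),interpolation=cv2.INTER_CUBIC))
E
```

```text
tall [549.3 -12.6] [547.3  -5.9]
short [665.3  -2.1] [663.9   1.9]
wide [ 551.8 -114.2] [ 546.6 -105.8]
small [ 671.3 -112.8] [ 668.8 -105.1]
beaker [567.6 114.4] [562.6 117.4]
sbot [441.5 126.5] [434.7 135.3]
tub [ 454.  -144.2] [ 447.4 -133. ]
purple [402.4 -46.2] [401.5 -41.6]
green [ 680.9 -197.8] [ 678.3 -190.2]
teal [749.7  27.7] [747.4  31.3]
T3 scene [[ 426.4 -374.1]
 [ 404.1 -304.7]
 [ 618.8 -242.5]
 [ 639.5 -312.8]]
T3 side [[ 632.7 -306.9]
 [ 414.6 -368.9]
 [ 402.  -315.7]
 [ 612.  -228.1]]
T2 scene [[431.2 287.7]
 [452.8 361.1]
 [596.3 345.3]
 [598.9 254.2]]
T2 side [[591.8 260.9]
 [435.7 284.6]
 [449.8 364. ]
 [605.  336.8]]
```

View pics/c1.png

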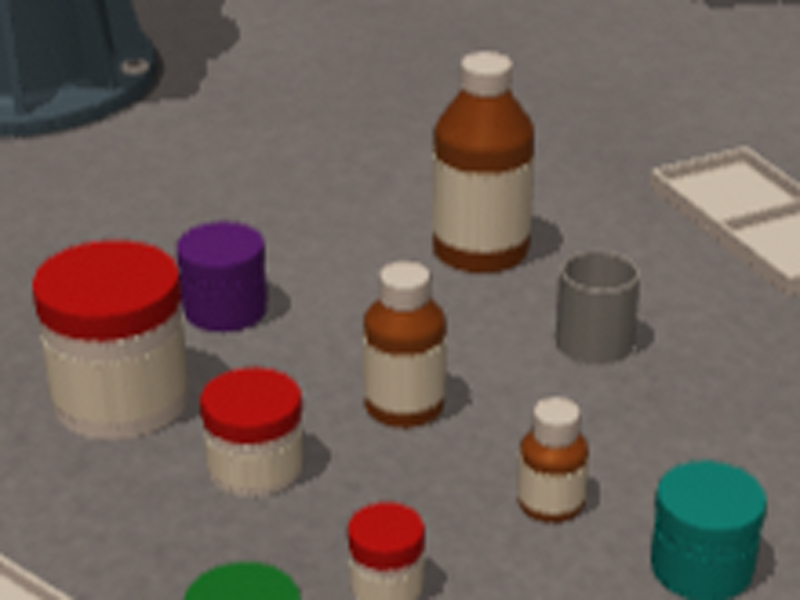

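View pics/c2.png

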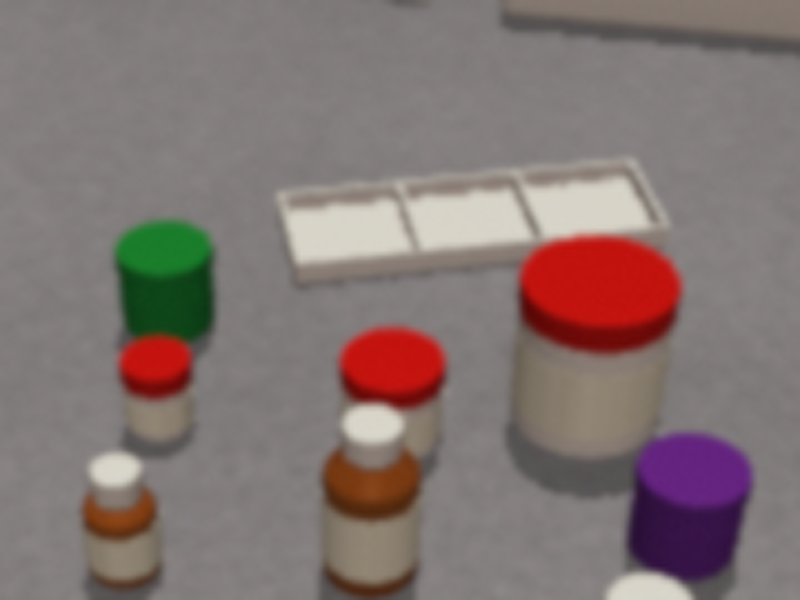

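The crops confirm the identities. By size, in c1, tub (110,340) > wide (251,430) > small (386,550), and the bottles are stock (485,165), tall (405,345) and short (553,460). Next step is to refine positions from the crop pixels and fit the trays.

```bash
python3 - <<'E'
from h import *
from scipy.optimize import least_squares
from cell import manip
np.set_printoptions(precision=1,suppress=True)
c1=lambda u:((np.array(u)+.5)/(800/220)+[140,90])*1.5625-.5
c2=lambda u:((np.array(u)+.5)/(800/180)+[190,70])*1.5625-.5
P=dict(tall=((406,273),(374,424),90),short=((556,411),(116,469),62),wide=((251,394),(393,361),50),small=((386,525),(156,359),42),tub=((108,281),(600,283),85),purple=((221,247),(694,470),50))
for k,(a,b,z) in P.items():print(k,on_plane("scene",c1(a),z),on_plane("side",c2(b),z))
print("beaker",on_plane("scene",c1((598,273)),52),on_plane("side",(404,353),52))
def fit(L,W,sc,si):
    sg=np.array([[-1,-1],[1,-1],[1,1],[-1,1]])*[L/2,W/2]
    def f(p):
        c,s=np.cos(p[2]),np.sin(p[2]);w=sg@[[c,s],[-s,c]]+p[:2]
        o=[]
        for cam,l in(("scene",sc),("side",si)):
            for q,t in zip(w,l):
                if t is not None:o+=list(proj(cam,[*q,14])-t)
        return np.array(o)
    return f
# corners order: -x-y, +x-y, +x+y, -x+y
f=fit(222,76,[(87,362),(209,447),(261,408),(138,332)],[c2((633,160)),c2((277,191)),c2((297,270)),c2((668,230))])
r=least_squares(f,[520,-307,.28],loss="soft_l1",x_scale=[10,10,.1]);print("T3",r.x,np.degrees(r.x[2]),r.fun)
f=fit(161,82,[(499,212),(560,262),(600,243),(537,205)],[(511,516),(359,477),(331,547),(495,598)])
r=least_squares(f,[520,312,-.16],loss="soft_l1",x_scale=[10,10,.1]);print("T2",r.x,np.degrees(r.x[2]),r.fun)
s=manip.state();print(s["position"],s["tcp_rot"])
M=R.from_euler("xyz",s["tcp_rot"]).as_matrix();print(M.T@(d["wrist"]["eye"]-s["position"]))
E
```

```text
tall [546.6 -10.7] [547.7  -9.6]
short [663.9  -0.4] [664.8   1.9]
wide [ 545.3 -111.2] [ 547.2 -108.2]
small [ 667.1 -109.4] [ 668.5 -106.9]
tub [ 452.  -143.3] [ 448.2 -136.4]
purple [403.9 -46.4] [400.9 -41.1]
beaker [562.5 117.9] [562.4 118.9]
T3 [ 519.8 -307.9    0.3] 16.238653819672397 [-1.8 -0.7 -1.5 -1.2  0.4 -2.3  1.3 -1.2 -1.4 -0.6 -0.8  0.6 -1.2 -2.4
 -0.5 -1.6]
T2 [520.8 310.5  -0.2] -9.544343393310045 [-0.5  1.5 -1.6 -2.1  2.   4.4  2.4 -1.6  1.2 -1.  -0.7 -3.7 -2.2  0.5
  1.9  0.6]
[238.8 522.6 230.6] [-3.1 -0.   2.7]
[  82.1   -0.6 -143.3]
```

```bash
cat > pp.py <<'E'
import numpy as np
from cell import manip, jaws, eyes
T3=(519.8,-307.9,np.radians(16.24)); T2=(520.8,310.5,np.radians(-9.54)); ZH=200
def bay(t,x): return np.array([t[0]+x*np.cos(t[2]),t[1]+x*np.sin(t[2])])
def go(xy,yaws):
    j0=np.array(manip.state()["joints"]);best=None
    for y in yaws:
        q=manip.solve_ik([*xy,ZH],[np.pi,0,y])
        if q is not None:
            c=np.abs(np.array(q)-j0).max()
            if best is None or c<best[0]: best=(c,q,y)
    manip.movej(best[1]); return best[2]
def rep(s):
    st=manip.state();print(s,"t=%.1f w=%.1f ff=%s pos=%s"%(st["time"],st["gripper_width"],np.round(st["finger_force"],1),np.round(st["position"],1)))
def pick(xy,yaws,h):
    jaws.grip(85,40); y=go(xy,yaws)
    manip.move_straight([*xy,h+15],vel=220); manip.move_straight([*xy,h],vel=60)
    jaws.grip(0,40); rep("grip")
    manip.move_straight([*xy,h+30],vel=80); rep("lift"); manip.move_straight([*xy,ZH],vel=220)
def place(t,x,h,dia):
    xy=bay(t,x); go(xy,[t[2],t[2]+np.pi,t[2]-np.pi])
    manip.move_straight([*xy,h+4+12],vel=200)
    r=manip.move_straight([*xy,h+4-2],vel=25,until_force=5); rep("down %s"%r)
    jaws.grip(dia+22); manip.pause(.2)
    manip.move_straight([*xy,ZH],vel=200); rep("done")
E
python3 - <<'E'
from pp import *
a=np.arctan2(29,98)
pick((546,-110),[a,a+np.pi,a-np.pi],13)
place(T2,-39.5,13,54)
import cv2
for n in("side",):
    i=eyes.get_image(n);cv2.imwrite(f"pics/{n}1.png",cv2.resize(i["frame"][:,:,::-1],(800,600),interpolation=cv2.INTER_CUBIC))
E
```

```text
grip t=4.6 w=53.0 ff=41.8 pos=[ 546.4 -110.1   13.5]
lift t=5.1 w=53.0 ff=42.0 pos=[ 546.4 -110.1   43.6]
down True t=9.1 w=52.9 ff=42.4 pos=[482.  317.2  17.5]
done t=10.7 w=75.8 ff=0.0 pos=[481.  316.7 198.6]
```

View pics/side1.png

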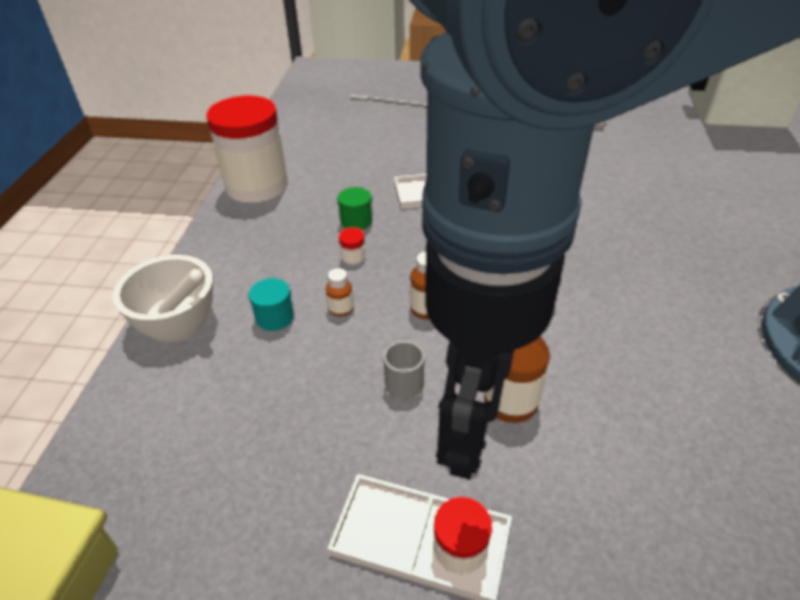

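The jar_wide, at (462,530), stands in the right-hand bay of the two-bay tray, upright and well inside. The other things haven't moved. Fast too, so I'll go on with the rest.

```bash
python3 - <<'E'
from pp import *
import cv2
h=np.pi/2
pick((664,1),[0,np.pi,-np.pi],13); place(T2,39.5,13,36)
pick((547,-10),[h,-h],28); place(T3,0,28,46)
pick((668,-108),[h,-h],13); place(T3,73,13,38)
i=eyes.get_image("side");cv2.imwrite("pics/side2.png",cv2.resize(i["frame"][:,:,::-1],(800,600),interpolation=cv2.INTER_CUBIC))
i=eyes.get_image("scene");cv2.imwrite("pics/scene2.png",cv2.resize(i["frame"][:,:,::-1],(800,600),interpolation=cv2.INTER_CUBIC))
E
```

```text
grip t=14.2 w=34.9 ff=40.1 pos=[664.4   0.9  13.5]
lift t=14.8 w=34.4 ff=39.9 pos=[664.4   0.9  43.8]
down True t=18.3 w=34.7 ff=40.4 pos=[559.9 304.1  17.5]
done t=20.0 w=58.2 ff=0.0 pos=[558.9 303.6 198.4]
grip t=23.3 w=44.7 ff=41.3 pos=[547.4 -10.1  28.5]
lift t=23.8 w=44.9 ff=41.0 pos=[547.3 -10.1  58.6]
down True t=28.0 w=44.9 ff=41.6 pos=[ 520.  -308.1   32.5]
done t=29.6 w=68.1 ff=0.0 pos=[ 519.1 -307.3  198.6]
grip t=32.7 w=36.7 ff=40.0 pos=[ 668.4 -108.1   13.5]
lift t=33.2 w=36.6 ff=40.0 pos=[ 668.4 -108.1   43.8]
down True t=36.5 w=36.7 ff=40.4 pos=[ 590.  -287.6   17.4]
done t=38.2 w=59.8 ff=0.0 pos=[ 589.1 -286.9  198.4]
```

View pics/scene2.png

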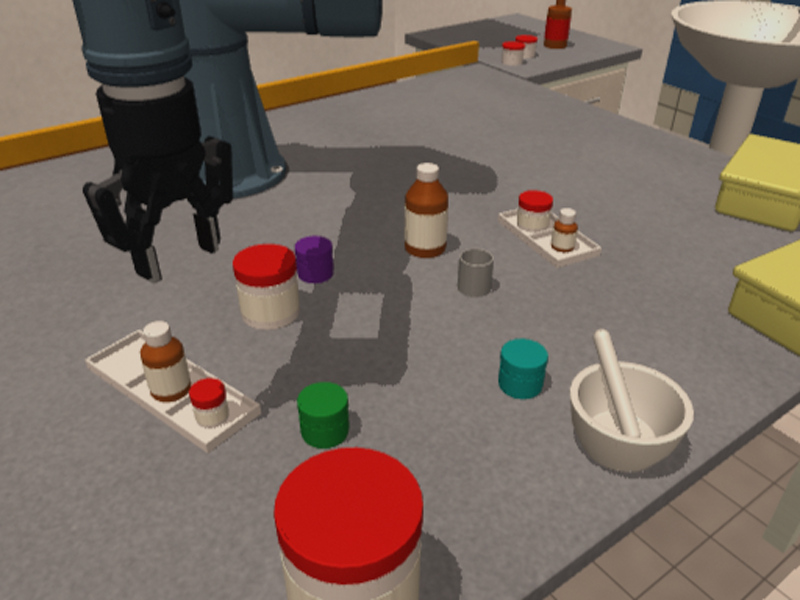

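Four things are standing in their bays: tall (165,362), small (209,402), wide (535,210) and short (565,230). The stock bottle (427,215) and tub (265,285) are unmoved. The beaker is next.

```bash
python3 - <<'E'
from pp import *
import cv2
h=np.pi/2
pick((562.5,118),[h,-h],13); place(T3,-73,13,48)
manip.movej([0.936,0.181,1.607,0,1.354,-0.206])
a=[cv2.resize(eyes.get_image(n)["frame"][:,:,::-1],(400,300),interpolation=cv2.INTER_AREA) for n in("scene","side")]
sc=eyes.get_image("scene")["frame"][:,:,::-1];si=eyes.get_image("side")["frame"][:,:,::-1]
c=[cv2.resize(sc[195:295,40:180],(400,286)),cv2.resize(si[85:185,210:350],(400,286))]
cv2.imwrite("pics/fin.png",np.vstack([np.hstack(a),np.hstack(c)]))
E
```

```text
grip t=41.9 w=45.9 ff=41.4 pos=[562.9 118.   13.4]
lift t=42.4 w=46.3 ff=41.1 pos=[562.9 118.   43.7]
down True t=46.5 w=46.1 ff=41.1 pos=[ 449.8 -328.6   17.3]
done t=48.1 w=69.7 ff=0.0 pos=[ 449.1 -327.7  198.7]
```

View pics/fin.png

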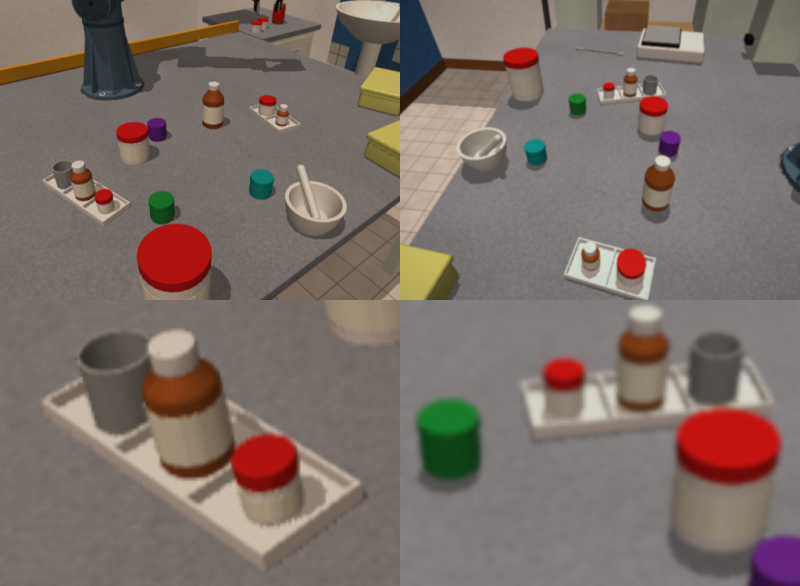

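All five stand upright in their bays: beaker, tall and small in the three-bay tray (enlarged crops below), short and wide in the two-bay tray at (610,265) in the side view. The stock bottle and tub are where they started.

```bash
python3 -c "
from cell import manip
print(manip.close_job())"
```

```text
the job is handed in; nothing more can be done
None
```

Both kits are made up and the job is handed in, with no verdict returned: in the final pictures all five things stand upright in their bays, the stock bottle and tub look unmoved, and it took about 50 s of the 136 s allowed.

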